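# Seat a heat-sink block on its parallels in a bench vise

### The arm

A 7-joint arm with a two-finger parallel gripper is mounted at the origin on the work surface. World frame = base frame: x ahead of the robot, y to its left, z up, the work surface at z = 0. Lengths are in m, angles in degrees, forces in N, time in s.
With the tool pointing down it reaches from about 0.35 to 0.775 m from the base axis. Payload 3.1 kg.
Tool frame: the origin (TCP) lies on the centre line of the jaws, within the pads' length; the fingertips stand 17 mm ahead of it and the grasp point (between the pads) lies 2 mm behind it (robot.tip_reach is the distance from the TCP to the fingertips, in m); z points along the fingers, y is the direction in which the jaws open and shut (so a half turn about z gives the same grasp; the last joint's range is limited). The gripper opens to 85 mm and grips with 20 to 120 N. Pads are 22 mm wide; open, the fingers measure 114 mm over their backs; the gripper's body (76 mm by 85 mm) begins 54 mm behind the grasp point. The pads swing forward as they close: fully open they stand 13 mm farther back than shut.
Start: joints at [-73.78, 17.813, 0.802, 86.603, -0.252, 75.585, -1.558], TCP at [0.175, 0.521, 0.248] pointing down, gripper open.
Joint ranges: [-154.91, 154.91], [-16.99, 109.72], [-72.82, 74.43], [7.12, 147.25], [-82.49, 262.49], [11.32, 116.49], [-174.64, 174.64]. Speed limits (degrees/s): [159.86, 159.86, 180, 180, 180, 180, 180].

### API

Orientations are given as [roll, pitch, yaw] about the fixed x, y, z axes, in that order (R = Rz(yaw) Ry(pitch) Rx(roll)).
In Python, from station import robot, fingers, vision, workorder, recognise gives the robot as it stands. Calls block until the motion is done:
- robot.move_to(position, orientation): joint-space move of the TCP to a pose.
- robot.line_to(position, orientation=None, velocity=0.15, f_stop=None): straight line of the TCP; orientation=None keeps the orientation; velocity is the mean speed in m/s. With f_stop (N) it stops when the force on the tool has changed by that much, and returns True; else False.
- robot.move_j(angles): joint-space move.
- fingers.gripper_to(opening, force=None): opening from 0.0 (shut) to 1.0 (fully open); force is the grip in N (None keeps the last); returns when the fingers have stopped.
- robot.pause(seconds).
- robot.inverse_kinematics(position, orientation): joint angles nearest the present ones, or None.
- vision.grab_frame(name): name is "scene" or "top" or "wrist"; returns the picture (480x640x3 uint8, red, green, blue); there is no depth.
- vision.calibration(name): a dict with "mtx" (3x3 intrinsics, pixels), "k1" (the pictures are not rectified: a ray, as slopes to the right and down, at radius r is drawn at 1 + k1 r^2 times it, then the intrinsics apply), "extrinsics" (4x4, takes a point from world to camera coordinates); the wrist camera has in their place "T_tool_cam" (4x4, takes a point from camera to tool coordinates, whose origin is the TCP and whose axes are the flange's). Camera axes: x right, y up, looking along -z (the intrinsics and any distortion apply to the point x, -y, -z); pixel columns grow to the right and rows downward; lengths in m; the calibration is good to about 2 mm. A picture is of the moment at which its call begins: read the wrist's pose just before it. calibration takes no time and is no camera call.
A pose or a line that the arm cannot do raises robot.PlanningError and nothing moves.
- workorder.close_job(): hands the job in, once; it reports no verdict.
Trained networks look in the newest picture that a camera, given by its name, has taken for a name from the list of things; names that differ only in an ending like _2 or _b are one class to them, and where a whole thing is asked for, a point or a joint stands for the part that bears it (a point fixed in the world has none). Each returns a list of dicts, best first, with "p" (0 to 1); they miss things now and then, are a little off and sometimes report something else, mostly with a low value. They report only what shows in the picture. A call takes as long as a camera call. They do not tell look-alikes from the thing itself.
- recognise(label, camera): "rect" ([centre column, centre row, width, height] in pixels, round what is visible of it).
Readings, each from a call of its own:
- robot.current_time_s(): time.
- robot.current_joint_positions(): joint angles.
- robot.current_dq(): joint speeds.
- robot.current_joint_torque(): joint torques, N m.
- robot.current_tool_pos(): TCP position.
- robot.current_eef_rot(): TCP orientation.
- robot.current_contact_force(): force on the tool from outside, world axes, zero at the start.
- robot.current_torque(): the same for the moment, N m.
- robot.current_finger_gap(): opening from 0.0 (shut) to 1.0 (fully open).
Only numpy, scipy, OpenCV 4.12 (cv2) and the standard library are available. Lean on these libraries where they do the work, as an engineer would, in place of code of your own. Each camera call takes 0.05 s, during which the arm holds its last target. There are 200 camera calls.

### The job

The heat-sink block is nipped crooked and too high in the blue vise with only one blue-ended parallel bar under it: pick out the matching blue-ended bar, slide it in under the block along the jaw nearer the robot (centred endways, beside and in line with its mate, both flat on the vise bed), then tap the block down with the mallet until it sits level and fully home, so that neither parallel can slide any more. Do not push the block with the hand; finally stand the mallet on its striking face, on the middle of the green mat, and leave the other bars and everything else where they are.

Things in the scene. Friction and masses are not known exactly. Their poses are not given: they have to be found in the camera images.
- vise: Blue vise, fixed. Origin: centre of underside, midway between the jaws; x across the jaws (away from the robot), y along them. Base 190 (x) x 120 (y) mm, its flat top (the bed) at z = 30 mm. Jaws 80 mm long (y), 32 mm thick, faces at x = -31 and +31, tops at z = 72. Screw and crossbar stick out to x = -127, z 43 to 53, y +-50. Open at both y ends: bars slide in along y over the bed.
- block: Aluminium block 62 (x) x 70 (y) x 35 (z) mm, copper spot on top, nipped between the jaws. Origin: centre of underside; axes as the vise's when level. Home, its underside is 54 mm (top 89) above the bench, on two 24 mm bars. It only moves up or down and rocks endways. Moving it takes about 5 N (15 with one end resting) plus 0.4 N per mm/s: several taps. It stays where left, stops firm on the bars.
- block_lift (a joint): Height of the middle of the block's underside above its home position, m: 0 is home, it starts at 0.007 to 0.011.
- block_rock (a joint): Rocking of the block about the vise's x axis, rad: 0 is level, positive lifts its +y end; it starts between -0.07 and 0.07.
- mate_bar: The parallel bar that is already in the vise, blue-painted ends, 150 x 10 x 24 mm, 0.12 kg, loose. Origin: centre of its underside; x along its length, z up. It stands on the bed along the vise's y about 24 mm to the +x side of the vise's centre line, and sticks out at both ends of the jaws.
- match_bar: The matching bar, same size, blue ends, lying loose on the black mat among two others: 150 (x) x 10 (y) x 24 (z) mm, 0.12 kg. Origin: centre of underside; x along its length. Its place when done: on the bed along the vise's y, under the block, about 22 mm to the -x side of the vise's centre line, centred along y.
- low_bar: A bar of another size with yellow ends, 150 x 10 x 16 mm, on the black mat. Origin: centre of its underside, x along it. Leave it.
- high_bar: A bar of another size with red ends, 150 x 10 x 30 mm, on the black mat. Origin: centre of its underside, x along it. Leave it.
- bar_mat: Black mat 170 (x) x 150 (y) x 3 mm, fixed, to the left or right of the vise, carrying three bars side by side, standing on their narrow sides about 60 mm apart, roughly along its x. Origin: centre of its underside.
- mallet: Soft-faced mallet, 0.3 kg, standing on its white striking face. Origin: centre of that lower face; z up the head. Head 100 mm tall: white round faces 34 mm across at z 0 to 18 and 82 to 100, between them an orange body 34 x 34 mm; black handle, 20 mm thick, along its +x at z 42 out to x = 127 mm. Grip the head by its sides (y), above the handle.
- mallet_mat: Green mat 120 x 120 x 3 mm, fixed, on the other side of the vise from the black mat, on which the mallet stands. Origin: centre of its underside.
- canister: Red canister 50 mm across, 110 mm tall, standing about 130 mm from the vise's centre along its y, at one of the two open ends; it blocks that end. Origin: centre of its underside. Leave it.
- screw_dish: Low steel dish with screws, 64 mm across, 14 mm high, about 130 mm from the vise's centre at the other open end. Origin: centre of its underside. Bars can pass over it. Leave it.
- tape_roll: Black tape roll 70 mm across, 20 mm high, behind the vise. Origin: centre of its underside. Leave it.
- screwdriver: Screwdriver lying behind the vise. Origin on its underside. Leave it.
Mind the look-alikes: they are no part of the job. Leave any pink or yellow look-alike of the mallet alone.

How it is judged (in metres and radians):
On the way, in this order (a step that is already met when the one before it is completed fails the run):
1. the matching bar stands on the bed under the block, beside its mate, while the block is still up (x of match_bar in the frame of vise between -0.029 and -0.01 m and y of match_bar in the frame of vise between -0.025 and 0.025 m and z of match_bar in the frame of vise between 0.027 and 0.0325 m and angle between the x axis of match_bar and the y axis of vise, either way round below 0.12 rad and angle between match_bar's own z axis and vertical below 0.1 rad and value of joint block_lift above 0.004 m), for 0.2 s.
2. the block is down level on both bars (x of match_bar in the frame of vise between -0.029 and -0.01 m and y of match_bar in the frame of vise between -0.025 and 0.025 m and z of match_bar in the frame of vise between 0.027 and 0.0325 m and angle between the x axis of each of match_bar, mate_bar and the y axis of vise, either way round below 0.12 rad and angle between each of match_bar, mate_bar's own z axis and vertical below 0.1 rad and x of mate_bar in the frame of vise between 0.01 and 0.029 m and y of mate_bar in the frame of vise between -0.025 and 0.025 m and z of mate_bar in the frame of vise between 0.027 and 0.0325 m and value of joint block_lift below 0.0018 m and value of joint block_rock between -0.022 and 0.022 rad), for 0.2 s.
At the end, for the whole second after the job is handed in: Both blue-ended bars flat on the bed along the jaws (0.12 rad), centred within 25 mm, 10 to 29 mm either side of the centre line, the matching one nearer the robot; block home within 1.8 mm, level within 0.022 rad; mallet upright at rest on its face within 40 mm of the green mat's middle (all of step 2 and horizontal distance between mallet and mallet_mat below 0.04 m and angle between mallet's own z axis and vertical below 0.08 rad and height (world z) of mallet between 0 and 0.007 m and linear speed of each of mallet, match_bar below 0.02 m/s); the robot touches nothing.
It fails at once if the block is pushed with the hand or arm instead of the mallet (more than 3 N) (contact force between any of the fingers, the arm and block above 3 N).
It fails at once if a bystander (another bar, canister, dish, tape roll, screwdriver) is moved more than 30 mm or tipped over (distance of any of low_bar, high_bar, canister, screw_dish, tape_roll, screwdriver from where it was at the start of the episode above 0.03 m or angle between any of low_bar, high_bar, canister, screw_dish, tape_roll's own z axis and vertical above 0.5 rad).
It also fails if it takes over 72 s, if anything falls off the work surface, if the arm or the gripper's body presses on something with over 40 N, if the wrist force passes 120 N, or if a joint passes its speed limit or range.

## Working session

There is one attempt and no reset: what is moved stays moved. The work goes in short steps, each a Python script; the robot and the scene stay as the last script left them, time stands still between calls to the robot, and variables do not carry over. Pictures are saved under pics/ and viewed, about 8 in all and at most 12, crops included, and the job is handed in when it is done.

```bash
mkdir -p pics; ls; cat > h.py <<'E'
import numpy as np, cv2
from station import robot, fingers, vision, workorder, recognise
def pix2plane(cam,u,v,z):
    c=vision.calibration(cam); K=np.array(c["mtx"]); k1=c["k1"]
    E=np.array(c["extrinsics"]) if "extrinsics" in c else None
    d=np.array([(u-K[0,2])/K[0,0],(v-K[1,2])/K[1,1]]); s=d.copy()
    for _ in range(20): s=d/(1+k1*(s@s))
    ray=np.array([s[0],-s[1],-1.0])
    if E is None: raise ValueError
    W=np.linalg.inv(E); r=W[:3,:3]@ray; o=W[:3,3]
    return o+r*(z-o[2])/r[2]
def world2pix(cam,p):
    c=vision.calibration(cam); K=np.array(c["mtx"]); E=np.array(c["extrinsics"])
    q=E@np.append(p,1); s=np.array([q[0]/-q[2],-q[1]/-q[2]]); s=s*(1+c["k1"]*(s@s))
    return K[0,0]*s[0]+K[0,2],K[1,1]*s[1]+K[1,2]
def save(name,img): cv2.imwrite("pics/"+name+".png",cv2.cvtColor(img,cv2.COLOR_RGB2BGR))
E
python3 - <<'E'
from h import *
np.set_printoptions(precision=4,suppress=True)
for c in ("top","scene"):
    save(c+"0",vision.grab_frame(c)); k=vision.calibration(c); print(c,np.array(k["mtx"]).tolist(),k["k1"]); print(np.linalg.inv(np.array(k["extrinsics"])))
for n,z in dict(vise=.05,block=.095,mate_bar=.054,match_bar=.027,low_bar=.019,high_bar=.033,bar_mat=.003,mallet=.1,mallet_mat=.003,canister=.11,screw_dish=.014,tape_roll=.02,screwdriver=.02).items():
    for r in recognise(n,"top")[:4]:
        print(n,round(r["p"],2),np.round(r["rect"],0),pix2plane("top",*r["rect"][:2],z)[:2])
print(vision.calibration("wrist"), robot.current_tool_pos(),robot.current_eef_rot(),robot.current_time_s())
E
```

```text
pics
top [[507.5451826951454, 0.0, 329.34993589851297], [0.0, 507.5451826951454, 241.18121773346465], [0.0, 0.0, 1.0]] -0.001112651668995674
[[ 0.0138  0.9935 -0.1133  0.3718]
 [-0.9997  0.0114 -0.0215  0.0407]
 [-0.02    0.1136  0.9933  1.0877]
 [ 0.      0.      0.      1.    ]]
scene [[500.3185580911243, 0.0, 328.81194037856363], [0.0, 500.3185580911243, 245.65698425290398], [0.0, 0.0, 1.0]] -0.01703136976866616
[[ 0.2128 -0.84    0.4991  1.0669]
 [ 0.9771  0.1809 -0.1121 -0.0697]
 [ 0.0039  0.5115  0.8593  1.0664]
 [ 0.      0.      0.      1.    ]]
vise 0.88 [353. 220.  71. 110.] [0.5346 0.0151]
block 0.64 [357. 209.  45.  35.] [0.5502 0.0081]
mate_bar 0.63 [359. 201.  71.  25.] [0.5738 0.0027]
match_bar 0.83 [512. 258.  20.  70.] [ 0.4626 -0.3181]
match_bar 0.48 [355. 207.  41.  38.] [0.5667 0.0099]
low_bar 0.89 [538. 248.  31.  66.] [ 0.4846 -0.3741]
low_bar 0.4 [512. 257.  21.  73.] [ 0.4656 -0.3202]
low_bar 0.33 [292. 206.  28.  33.] [0.5675 0.1445]
high_bar 0.93 [483. 257.  23.  70.] [ 0.4628 -0.2552]
bar_mat 0.89 [508. 255.  90.  89.] [ 0.4703 -0.3164]
bar_mat 0.73 [415. 2
[... 266 characters left out ...]
62.] [0.4581 0.3173]
canister 0.74 [293. 207.  29.  34.] [0.5502 0.1347]
screw_dish 0.69 [356. 209.  40.  34.] [0.5646 0.0084]
screw_dish 0.66 [417. 227.  34.  28.] [ 0.527  -0.1219]
tape_roll 0.96 [286. 129.  32.  36.] [0.7373 0.1624]
screwdriver 0.58 [455. 134.  93.  19.] [ 0.7292 -0.2046]
{'mtx': array([[390.752 ,   0.    , 316.347 ],
       [  0.    , 390.752 , 235.9547],
       [  0.    ,   0.    ,   1.    ]]), 'k1': -0.01671487323054912, 'T_tool_cam': array([[ 0.0003,  0.9647,  0.2633,  0.0652],
       [ 1.    , -0.0003, -0.0002,  0.0005],
       [-0.0001,  0.2633, -0.9647, -0.1262],
       [ 0.    ,  0.    ,  0.    ,  1.    ]])} [0.1755 0.5213 0.2483] [179.993    0.0011 161.3919] 0.75
```

```bash
python3 - <<'E'
import cv2
t=cv2.imread("pics/top0.png")
cv2.imwrite("pics/t1.png",cv2.resize(t[90:400,70:590],(800,477),interpolation=cv2.INTER_CUBIC))
E
```

```text
(no output)
```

View pics/t1.png

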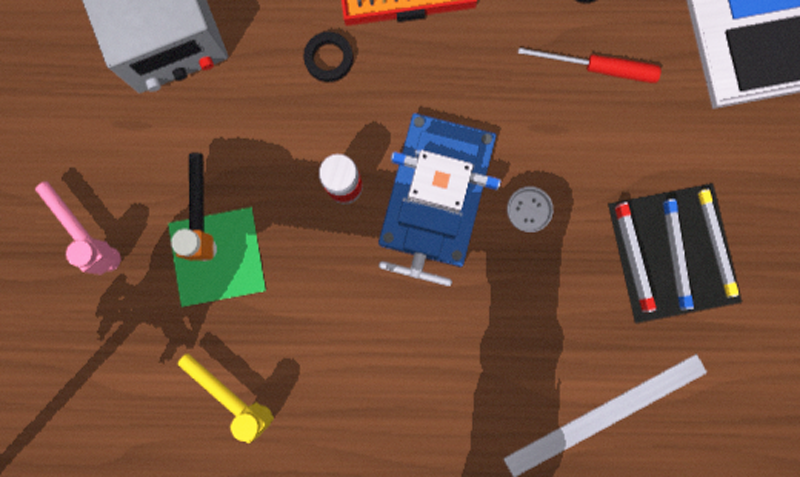

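View pics/scene0.png

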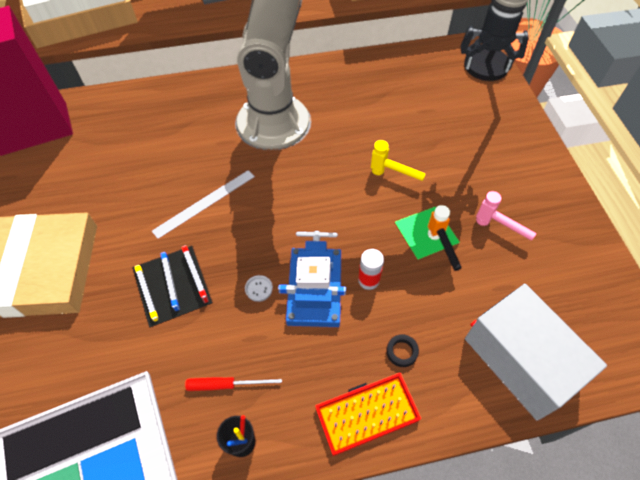

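Views 1–2. Bars, in full top-image pixels: red (483,257), blue (512,258) and yellow (538,248). The middle bar is the blue-ended match. Mallets: black handle with orange body on the green mat (197,224), pink (122,238) and yellow (216,350). The first one fits the description. The canister blocks the vise's +y end, so I'll enter from the −y end over the dish. Next I'll take wrist close-ups.

```bash
cat >> h.py <<'E'
from scipy.spatial.transform import Rotation as Ro
import json
def wpose():
    T=np.eye(4); T[:3,3]=robot.current_tool_pos(); T[:3,:3]=Ro.from_euler('xyz',robot.current_eef_rot(),degrees=True).as_matrix()
    return T
def wray(T,u,v,z):
    c=vision.calibration("wrist"); K=np.array(c["mtx"]); k1=c["k1"]
    d=np.array([(u-K[0,2])/K[0,0],(v-K[1,2])/K[1,1]]); s=d.copy()
    for _ in range(20): s=d/(1+k1*(s@s))
    W=T@np.array(c["T_tool_cam"]); r=W[:3,:3]@np.array([s[0],-s[1],-1.0]); o=W[:3,3]
    return o+r*(z-o[2])/r[2]
def wpix(T,p):
    c=vision.calibration("wrist"); K=np.array(c["mtx"])
    q=np.linalg.inv(T@np.array(c["T_tool_cam"]))@np.append(p,1); s=np.array([q[0]/-q[2],-q[1]/-q[2]]); s=s*(1+c["k1"]*(s@s))
    return K[0,0]*s[0]+K[0,2],K[1,1]*s[1]+K[1,2]
def snap(name):
    T=wpose(); im=vision.grab_frame("wrist"); save(name,im); np.save("pics/"+name+".npy",T); return T,im
def tilt(yaw,th=0):
    "tool x horizontal heading yaw (deg), body leaning back by th deg"
    y,t=np.radians(yaw),np.radians(th); f=np.array([np.cos(y),np.sin(y),0]); u=np.array([0,0,1.])
    x=np.cos(t)*f+np.sin(t)*u; z=np.sin(t)*f-np.cos(t)*u
    return Ro.from_matrix(np.column_stack([x,np.cross(z,x),z]))
def eul(R): return R.as_euler('xyz',degrees=True).tolist()
E
python3 - <<'E'
from h import *
for n,p in dict(wm=(.46,.32,.25),wv=(.53,.0,.24),wb=(.46,-.316,.20)).items():
    robot.move_to(list(p),eul(tilt(45 if n=="wm" else 0))); snap(n)
print(robot.current_time_s(),robot.current_joint_positions())
ims=[cv2.imread(f"pics/{n}.png") for n in("wv","wb","wm")]
h=lambda i:cv2.resize(i,(400,300),interpolation=cv2.INTER_AREA)
m=np.vstack([np.hstack([h(ims[0]),h(ims[1])]),np.hstack([h(ims[2]),np.zeros((300,400,3),np.uint8)])]); cv2.imwrite("pics/m1.png",m)
E
```

```text
4.6833 [ -4.14472158  27.0642348   52.29540002  91.17638835 -22.22866915
  72.78942122 -37.95506444]
```

View pics/m1.png

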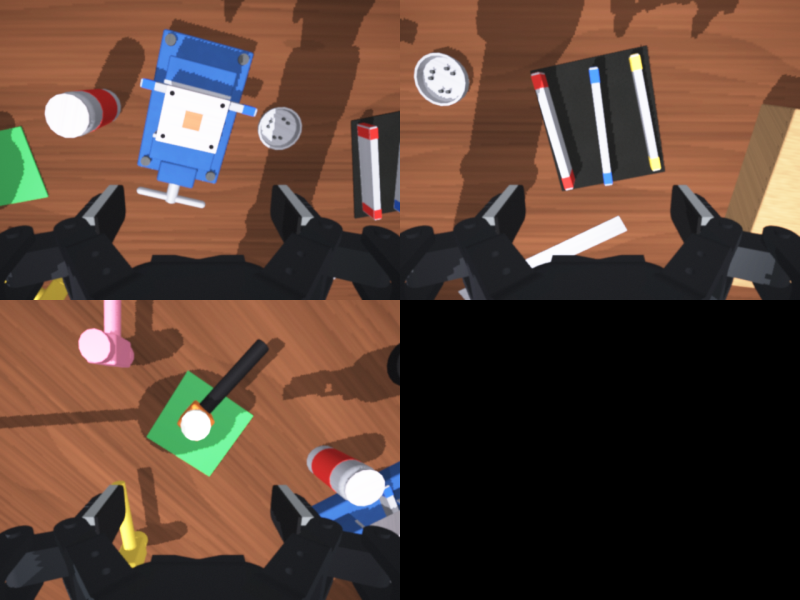

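View pics/wv.png

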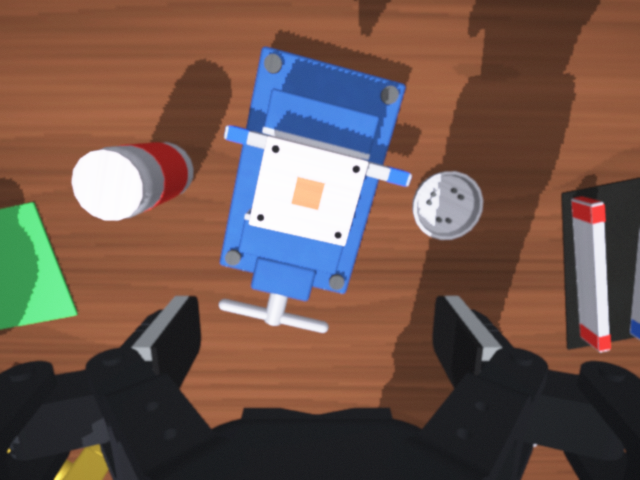

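Views 3–4. In wv the vise base-top corners are about (263,47), (406,86), (343,293) and (221,264), the mate bar's ends are (237,133) and (403,178), and the copper spot is (308,193). In wb the middle bar has blue ends, with red to its left and yellow to its right. The black-handled mallet stands on the green mat in wm at (314,200).

```bash
python3 - <<'E'
from h import *
from scipy.optimize import least_squares
np.set_printoptions(precision=4,suppress=True)
T=np.load("pics/wv.npy")
L=np.array([[95,60,30],[95,-60,30],[-95,-60,30],[-95,60,30]])/1e3
P=np.array([[263,47],[406,86],[343,293],[221,264]])
def w(q,l): 
    c,s=np.cos(q[2]),np.sin(q[2]); return np.array([q[0]+c*l[0]-s*l[1],q[1]+s*l[0]+c*l[1],l[2]])
r=least_squares(lambda q:np.ravel([np.array(wpix(T,w(q,l)))-p for l,p in zip(L,P)]),[.54,.01,-.2]); q=r.x
print("vise",q,np.degrees(q[2]),"res",r.fun)
print("copper pred",wpix(T,w(q,[0,0,.1])),"jaw corner pred(-63,-40,72)",wpix(T,w(q,[-.063,-.04,.072])),wpix(T,w(q,[-.063,.04,.072])))
# blue bar in wb, mate bar in wv
def blobs(n,lo,hi,amin=60):
    im=cv2.cvtColor(cv2.imread(f"pics/{n}.png"),cv2.COLOR_BGR2HSV); m=cv2.inRange(im,lo,hi)
    k,lab,st,ce=cv2.connectedComponentsWithStats(m); return [(ce[i],st[i].tolist()) for i in range(1,k) if st[i][4]>amin]
Tb=np.load("pics/wb.npy")
for c,s in blobs("wb",(95,100,80),(125,255,255)): print("wb blue",c,s,wray(Tb,*c,.025))
for u,v in((237,133),(403,178)): 
    p=wray(T,u,v,.054); d=p[:2]-q[:2]; c,s=np.cos(q[2]),np.sin(q[2]); print("mate in vise",c*d[0]+s*d[1],-s*d[0]+c*d[1])
Tm=np.load("pics/wm.npy")
for c,s in blobs("wm",(0,0,200),(180,40,255),300): print("wm white",c,s,wray(Tm,*c,.103))
for c,s in blobs("wm",(50,100,60),(75,255,255),800): print("wm green",c,s)
for u,v in ((188,371),(253,413),(209,476),(148,436)): print("mat corner",wray(Tm,u*1.6,(v-300)*1.6,.003))
print("handle end",wray(Tm,262*1.6,46*1.6,.055))
E
```

```text
vise [ 0.5556  0.0114 -0.2443] -13.994732617779116 res [-0.7195 -1.8413  1.4609 -0.9809  2.0777  2.6625 -2.8644  1.5183]
copper pred (np.float64(304.5246420944753), np.float64(193.69427220182394)) jaw corner pred(-63,-40,72) (np.float64(335.25192280465177), np.float64(275.86018099168194)) (np.float64(237.4023163155005), np.float64(252.34633924919208))
wb blue [310.7932 121.4817] [301, 109, 20, 26, 382] [ 0.5354 -0.3093  0.025 ]
wb blue [332.0404 284.8529] [323, 275, 18, 20, 272] [ 0.4057 -0.3269  0.025 ]
mate in vise 0.025480263580538398 0.06154907565187309
mate in vise 0.024033504528242343 -0.0733086297421054
wm white [173.2427  25.1674] [169, 0, 10, 52, 478] [0.4874 0.4797 0.103 ]
wm white [150.5082  72.8162] [127, 47, 48, 52, 1948] [0.4551 0.472  0.103 ]
wm white [312.86   200.0443] [290, 176, 48, 49, 1850] [0.4709 0.3375 0.103 ]
wm white [579.2603 298.9386] [541, 270, 81, 59, 3338] [0.5615 0.1404 0.103 ]
wm green [318.1907 201.7105] [235, 114, 170, 168, 11950]
mat corner [0.5062 0.39   0.003 ]
mat corner [0.533  0.2771 0.003 ]
mat corner [0.4137 0.2504 0.003 ]
mat corner [0.3926 0.3658 0.003 ]
handle end [0.5918 0.3439 0.055 ]
```

```bash
cat >> h.py <<'E'
VQ=np.array([.5556,.0114,np.radians(-14.0)])
def vw(x,y,z):
    c,s=np.cos(VQ[2]),np.sin(VQ[2]); return np.array([VQ[0]+c*x-s*y,VQ[1]+s*x+c*y,z])
def tcp(g,R): return (np.array(g)+.002*R.as_matrix()[:,2]).tolist()
TH=15; GO=.061          # tilt, grasp offset from bar centre
RB=tilt(7.7,TH); RV=tilt(90-14.0,TH)
def barpose(x,y,zb): "TCP for bar centre at vise x,y, underside zb"; return tcp(vw(x,y-GO,zb+.024),RV)
E
python3 - <<'E'
from h import *
h=np.radians(7.7); g=np.array([.4706-GO*np.cos(h),-.3181-GO*np.sin(h),.027])
fingers.gripper_to(.4)
robot.move_to(tcp(g+[0,0,.07],RB),eul(RB))
print(robot.line_to(tcp(g,RB),velocity=.08,f_stop=8),robot.current_tool_pos())
fingers.gripper_to(0,90); print("gap",robot.current_finger_gap())
robot.line_to(tcp(g+[0,0,.12],RB),velocity=.15); print("gap",robot.current_finger_gap())
snap("w2")
robot.move_to(barpose(-.019,-.125,.09),eul(RV)); snap("w3"); save("s3",vision.grab_frame("scene"))
print(robot.current_time_s(),robot.current_joint_positions())
a=cv2.imread("pics/w3.png"); b=cv2.imread("pics/s3.png")[180:340,100:400]
cv2.imwrite("pics/m2.png",np.hstack([cv2.resize(a,(400,300)),cv2.resize(b,(400,213))[:,:] if 0 else cv2.copyMakeBorder(cv2.resize(b,(400,213)),0,87,0,0,0)]))
E
```

```text
False [ 0.41102659 -0.32665926  0.02555003]
gap 0.09279578748537655
gap 0.08498489355169545
9.05 [  6.01396495  24.89693099  27.02735006 101.78986971 -28.47379693
  63.44814969  31.60736518]
```

View pics/m2.png

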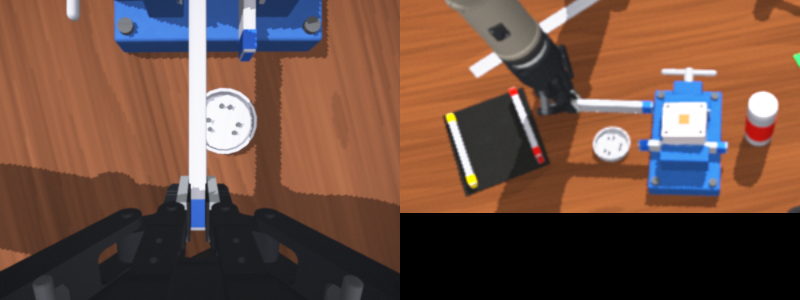

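View 5. The blue-ended bar is held by its outer end, in line with the vise mouth. The red and yellow bars haven't moved. Next I'll touch down on the bed lip to find its height.

```bash
python3 - <<'E'
from h import *
robot.line_to(barpose(-.019,-.122,.045),velocity=.1)
robot.pause(.2); print(robot.current_contact_force())
hit=robot.line_to(barpose(-.019,-.122,.026),velocity=.02,f_stop=3)
z=robot.current_tool_pos()[2]; print(hit,"bar zb at contact",.030+z-barpose(0,0,.030)[2])
p=robot.current_tool_pos(); robot.line_to([p[0],p[1],z+.002],velocity=.02)
snap("w4"); print(robot.current_time_s())
E
```

```text
[-0.37834813  0.87681905 -0.8389996 ]
True bar zb at contact 0.029249601098985598
10.925
```

View pics/w4.png

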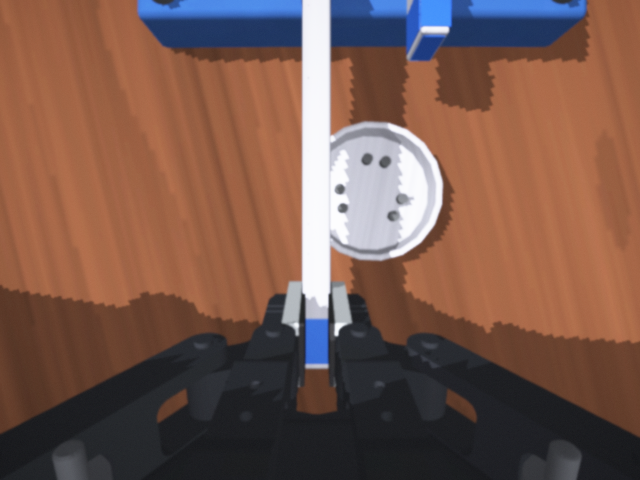

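```bash
python3 - <<'E'
from h import *
T=np.load("pics/w4.npy"); c,s=np.cos(VQ[2]),np.sin(VQ[2])
for n,u,v,z in(("mate L",412,5,.054),("mate R",450,5,.054),("held L",303,5,.0555),("held R",330,5,.0555),("held near L",303,280,.0555),("held near R",330,280,.0555),("base L",139,14,.03),("base R",586,10,.03),("held end",316,366,.0555),("mate end top",432,28,.054)):
    d=wray(T,u,v,z)[:2]-VQ[:2]; print(n,np.round([c*d[0]+s*d[1],-s*d[0]+c*d[1]],4))
E
```

```text
mate L [ 0.0157 -0.069 ]
mate R [ 0.0292 -0.069 ]
held L [-0.0228 -0.0699]
held R [-0.0134 -0.07  ]
held near L [-0.0228 -0.1664]
held near R [-0.0133 -0.1664]
base L [-0.0924 -0.0583]
base R [ 0.0946 -0.0565]
held end [-0.0182 -0.1966]
mate end top [ 0.0228 -0.0772]
```

View 6. The held bar measures vise x ≈ −18 mm, parallel to the mate and clear of the jaw. Slide it in.

```bash
python3 - <<'E'
from h import *
o=-.0008
print("hit",robot.line_to(barpose(-.0195,0,.030+o+.0018),velocity=.05,f_stop=10),robot.current_contact_force())
d=np.array(robot.current_tool_pos())-barpose(-.0195,0,.030+o+.0018); print(d)
print("down",robot.line_to(barpose(-.0195,0,.030+o-.002),velocity=.015,f_stop=3),robot.current_tool_pos()[2]-barpose(0,0,.03)[2])
fingers.gripper_to(.25,40); robot.pause(.1)
p=np.array(robot.current_tool_pos()); 
robot.line_to((p-.10*RV.as_matrix()[:,2]).tolist(),velocity=.15)
snap("w5"); print(robot.current_time_s()); save("s5",vision.grab_frame("scene"))
a=cv2.imread("pics/w5.png"); b=cv2.resize(cv2.imread("pics/s5.png")[220:340,230:390],(400,300),interpolation=cv2.INTER_CUBIC)
cv2.imwrite("pics/m3.png",np.hstack([cv2.resize(a,(400,300)),b]))
E
```

```text
hit False [ 0.43492052  0.02510578 -0.4922878 ]
[-7.71085822e-06 -1.51878351e-04  1.43361624e-05]
down True 0.00084160463056656
14.975
```

View pics/m3.png

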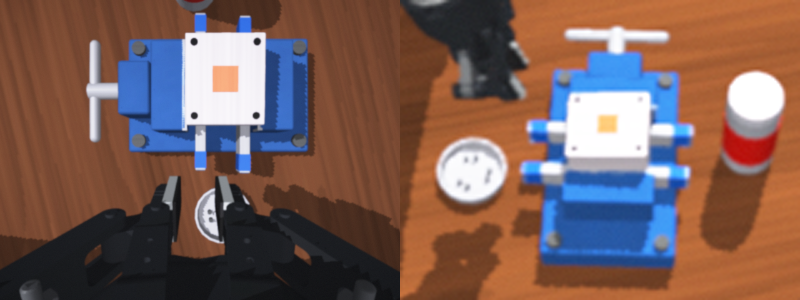

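View 7. The bar sits under the block beside its mate, with the ends sticking out equally on both sides. Now the mallet. The close-up confirmed the orange body and black handle on the green mat.

```bash
python3 - <<'E'
from h import *
R=tilt(3.0); 
p=np.array(robot.current_tool_pos()); robot.line_to([p[0],p[1],.26],velocity=.2)
g=np.array([.471,.3375,.074])
robot.move_to(tcp(g+[0,0,.10],R),eul(R)); fingers.gripper_to(.8)
print(robot.line_to(tcp(g,R),velocity=.1,f_stop=10))
fingers.gripper_to(0,120); print("gap mm",robot.current_finger_gap()*85, robot.current_tool_pos())
robot.line_to(tcp(g+[0,0,.15],R),velocity=.15)
print("gap",robot.current_finger_gap()*85,robot.current_contact_force(),robot.current_time_s())
c=vw(0,-.002,0)
robot.line_to(tcp([c[0],c[1],.074+.15],R),velocity=.25)
print(robot.current_time_s(),robot.current_tool_pos(),robot.current_joint_positions())
save("s6",vision.grab_frame("scene"))
cv2.imwrite("pics/s6c.png",cv2.resize(cv2.imread("pics/s6.png")[150:350,220:480],(780,600),interpolation=cv2.INTER_CUBIC))
E
```

```text
False
gap mm 32.303844573741685 [0.47156715 0.33769701 0.07287357]
gap 32.285250095165786 [-0.60044019 -0.55645972 -3.50584361] 20.925
22.4333 [0.55479624 0.01151279 0.22179503] [-20.91878222  20.11138193  24.16336468  89.05257474  -8.56383425
  72.69958617 -82.34364799]
```

View pics/s6c.png

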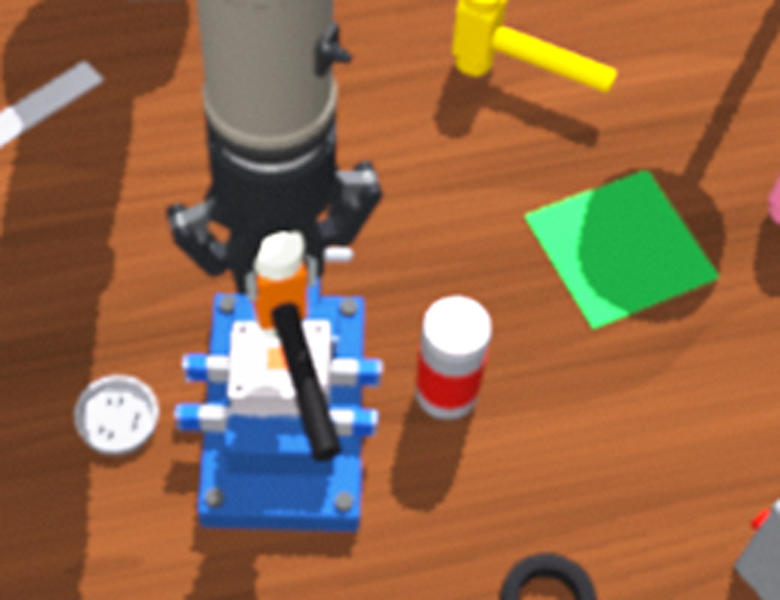

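View 8. The right mallet hangs level over the block. Tap the centre, then both ends.

```bash
python3 - <<'E'
from h import *
OFF=.070
def at(y,zf): c=vw(0,y-.002,0); return [c[0],c[1],zf+OFF]
def tap(y,v=.025,fs=45):
    robot.line_to(at(y,.109),velocity=.15); robot.pause(.15)
    c=robot.line_to(at(y,.104),velocity=.03,f_stop=4); 
    h=robot.line_to(at(y,.085),velocity=v,f_stop=fs)
    z=robot.current_tool_pos()[2]-OFF; f=robot.current_contact_force()
    print(y,c,h,"face z",round(z,4),np.round(f,1),robot.current_finger_gap()*85,round(robot.current_time_s(),2))
    robot.line_to(at(y,.109),velocity=.15)
for y in (0,.017,-.017,0): tap(y)
E
```

```text
0 False False face z 0.0887 [-4.7  2.9 14. ] 32.08597725735948 24.29
0.017 False False face z 0.0887 [-6.3 -0.8 15.6] 32.58179757473419 26.24
-0.017 False False face z 0.0887 [-7.5  0.  16.3] 32.112136294019 28.3
0 False False face z 0.0888 [-6.5 -0.7 15.6] 31.98992333472096 30.25
```

```bash
python3 - <<'E'
from h import *
OFF=.070
def at(y,zf): c=vw(0,y-.002,0); return [c[0],c[1],zf+OFF]
for y in (.017,-.017):
    robot.line_to(at(y,.094),velocity=.15); robot.pause(.15)
    h=robot.line_to(at(y,.079),velocity=.03,f_stop=38)
    print(y,h,round(robot.current_tool_pos()[2]-OFF,4),np.round(robot.current_contact_force(),1))
    robot.line_to(at(y,.109),velocity=.15)
robot.line_to(at(0,.153),velocity=.2)
R=tilt(3.0); m=np.array([.4614,.3208])
robot.line_to([m[0],m[1],.153+OFF],velocity=.25)
snap("w7"); save("s7",vision.grab_frame("scene"));print(robot.current_time_s(),robot.current_tool_pos())
cv2.imwrite("pics/s7c.png",cv2.resize(cv2.imread("pics/s7.png")[190:350,240:480],(780,520),interpolation=cv2.INTER_CUBIC))
E
```

```text
0.017 True 0.0888 [-1.2  0.3  4.8]
-0.017 True 0.0888 [-0.9 -0.2  5. ]
34.8833 [0.46241463 0.31873685 0.22308579]
```

View pics/s7c.png

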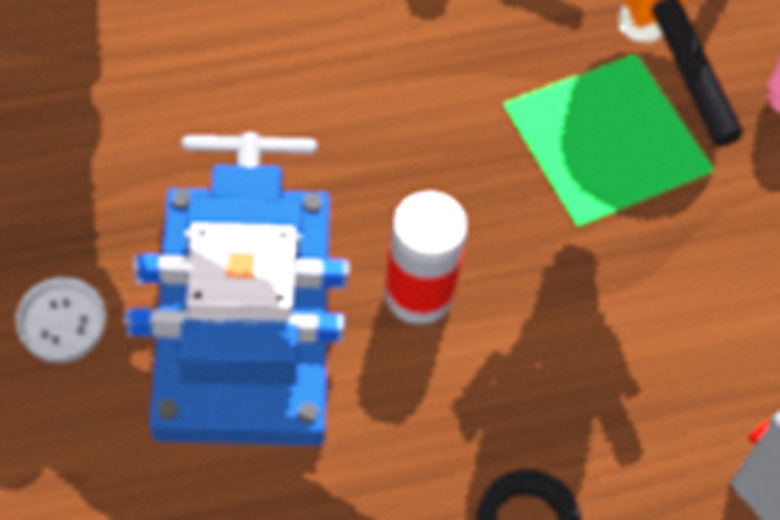

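View 9. The block is seated level with the bars' ends even. The hard presses at both ends stopped dead at 88.8 mm. Now set the mallet down.

```bash
python3 - <<'E'
from h import *
m=[.4614,.3208]; R=tilt(3.0)
robot.line_to(m+[.012+.070],velocity=.15); robot.pause(.2)
print(robot.line_to(m+[.068],velocity=.02,f_stop=4),robot.current_tool_pos(),robot.current_contact_force())
fingers.gripper_to(.55,20); robot.pause(.2); fingers.gripper_to(.8)
robot.line_to(m+[.22],velocity=.15)
T,im=snap("w8"); robot.move_to([.40,.25,.30],eul(R)); robot.pause(.3)
T,im=snap("w9"); t=vision.grab_frame("top"); s=vision.grab_frame("scene"); save("t9",t); save("s9",s); print(robot.current_time_s())
b=cv2.imread("pics/w8.png"); a=cv2.imread("pics/s9.png")[190:350,130:480]; c=cv2.imread("pics/w9.png")
cv2.imwrite("pics/m9.png",np.vstack([cv2.resize(a,(800,366),interpolation=cv2.INTER_CUBIC)[:300],np.hstack([cv2.resize(b,(400,300)),cv2.resize(c,(400,300))])]))
E
```

```text
True [0.46135617 0.32079005 0.07283562] [-0.43152402 -0.64395032  4.89821691]
39.7167
```

View pics/m9.png

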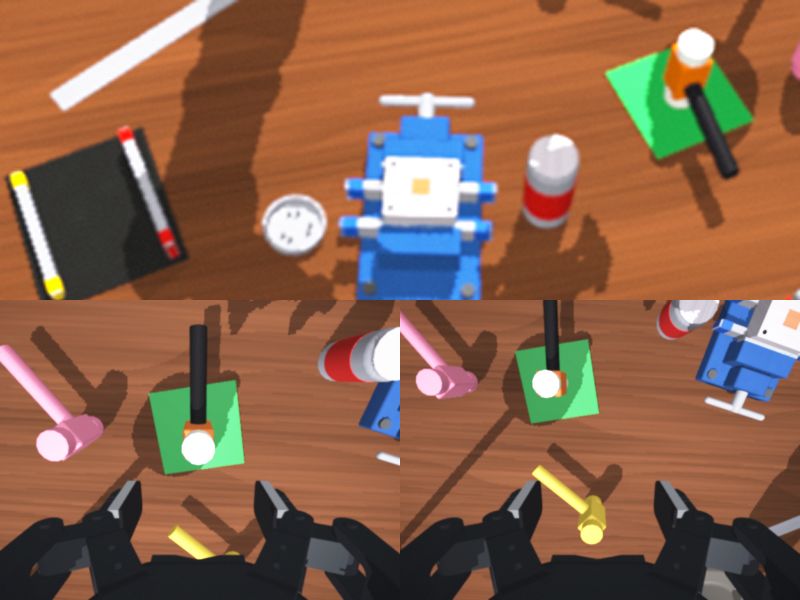

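View 10. The mallet stands upright mid-mat, the block is level, both bars are in place, and the bystanders haven't moved. At set-down the wrist height matched pick-up, so the mallet didn't slip in the grip and the 88.8 mm block height holds (home is 89 mm).

```bash
python3 -c "
from h import *
workorder.close_job(); print(robot.current_time_s())"
```

```text
the job is handed in; nothing more can be done
the job is handed in; nothing more can be done
```

The job is done and handed in, at about 40 s of the 72 s allowed. No verdict was reported.

- **Bar:** I picked the blue-ended bar from between the red- and yellow-ended ones. I slid it in from the dish end, because the canister blocks the other. It was released at vise x ≈ −19 mm, y ≈ 0, in line with its mate. I confirmed its final place only from the pictures, which show both bars' ends sticking out evenly.
- **Block:** I used the black-handled mallet at the centre and at both ends, as slow presses rather than sharp taps. The first round stopped at 88.7–88.8 mm at every spot. Harder presses at both ends, up to the 38 N stop limit, stopped at 88.8 mm. Home is 89 mm, so the block is level and fully seated. The hand did not touch it.
- **Mallet:** it stands upright on its face at the measured centre of the green mat. The wrist height at set-down matched pick-up (72.8 and 72.9 mm), so it had not slipped in the grip.
- **Other things:** the last pictures show the other two bars, dish and canister in place, and the pink and yellow mallets untouched. The tape roll and screwdriver are outside that crop, but the arm never went near them.

Two checks were slightly off. The vise fit left 1–3 pixel residuals, about 2 mm. The bar also touched down about 0.8 mm higher inside the vise than expected, which was within tolerance. I did not physically test that the bars can no longer slide.

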